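# Shut the tilt-out bin and park the fuse box against it

## Task

The blue tilt-out bin on the shelf keeps tipping open. First push it fully shut with the fingertips, then slide the large clear box of fuses along the shelf until one of its long sides is flush against the foot of the bin's front and it stands in the middle of that front, so that it holds the bin shut. Only push: do not pinch, lift or tip the fuse box, and leave everything else on the shelf where it is.

Things in the scene. Friction and masses are not known exactly. Their poses are not given: they have to be found in the camera images.
- unit: Fixed grey plastic housing of the tilt-out bin, 140 mm deep (x), 190 mm wide (y), 141 mm high. Origin: centre of its underside, on the shelf surface. Its own -x axis points out of its front, roughly towards the robot; the front plane lies 70 mm from the origin along -x. The blue bin front fills that plane: 170 mm wide, from 14 to 164 mm above the shelf (so it stands 23 mm higher than the housing); below it a 10 mm high plinth ends in the same plane.
- bin (a joint): Tilt of the blue bin, rad. 0 = shut (front upright, in the housing's front plane), 0.6 = tipped furthest open. It hinges on a level line along the foot of the front, 12 mm above the shelf, and its top leans out along the housing's -x axis as the value grows. A stiff friction hinge (0.25 N m, about 2 N at the top): it stays where it is left and is pushed shut by pushing the lip back.
- bin_lip (a point): Middle of the outer edge of the blue bin's finger lip: a ledge 100 mm wide and 10 mm thick near the top of the bin's front, standing 18 mm out of it. It moves with the bin; tipped 0.55 rad out it is about 125 mm above the shelf and rises as the bin shuts; when shut it is 156 mm above the shelf and 88 mm from the housing's origin along its -x.
- front_foot (a point): Fixed point on the shelf surface, at the middle of the foot of the shut bin's front; its axes are the housing's.
- fusebox: The fuse box to be slid: the larger of two closed clear plastic boxes with coloured blade fuses in it, 95 mm (its x) by 130 mm (its y) by 40 mm high, 0.18 to 0.35 kg, loose. Origin: centre of its underside. Its 130 mm side goes against the bin; either long side will do.
- smallbox: Bystander: smaller closed clear box of fuses, 60 x 60 x 30 mm. Origin: centre of underside.
- pad_a: Bystander: brake pad lying flat, 42 x 100 x 14 mm. Origin: centre of underside.
- pad_b: Bystander: the other brake pad, same size. Origin: centre of underside.
- spanner: Bystander: steel spanner lying flat along its x, 180 mm long. Origin near its middle, on the shelf.
- mirror: Bystander: chrome round scooter mirror, 116 mm across, upright on a stem and a 90 mm round foot, 203 mm high. Origin: centre of underside.
- spray: Bystander: spray can, 54 mm across, 160 mm high. Origin: centre of underside.
- plugbox: Bystander: spark plug carton lying flat, 85 (x) x 28 x 28 mm. Origin: centre of underside.

How it is judged:
By the outcome, as a careful person would: the job done as asked, in the order asked, and still so for the second after the job is handed in, with the robot touching nothing.
It also fails if it takes over 72 s, if anything falls off the work surface, if the arm or the gripper's body presses on something with over 40 N, if the wrist force passes 120 N, or if a joint passes its speed limit or range.

## Robot

A 6-joint arm with a two-finger parallel gripper is mounted at the origin on the work surface. World frame = base frame: x ahead of the robot, y to its left, z up, the work surface at z = 0. Lengths are in m, angles in rad, forces in N, time in s.
With the tool pointing down it reaches from about 0.375 to 0.925 m from the base axis. Payload 5.7 kg.
Tool frame: the origin (TCP) lies between the finger pads; the fingertips stand 22 mm ahead of it and the grasp point (between the pads) lies 3 mm ahead of it (manip.tip_reach is the distance from the TCP to the fingertips, in m); z points along the fingers, y is the line along which they close (so a half turn about z gives the same grasp; the last joint's range is limited). The gripper opens to 85 mm and grips with 20 to 120 N. Pads are 22 mm wide; open, the fingers measure 114 mm over their backs; the gripper's body (76 mm by 85 mm) begins 54 mm behind the grasp point. The pads swing forward as they close: fully open they stand 13 mm farther back than shut.
Start: joints at [-1.422, 0.359, 1.51, -0, 1.272, -0.115], TCP at [0.156, -0.579, 0.23] pointing down, gripper open.
Joint ranges: [-2.97, 2.97], [-1.01, 2.36], [0.21, 2.38], [-0.96, 4.11], [0.2, 2.71], [-2.98, 2.98]. Speed limits (rad/s): [2.39, 2.39, 3.14, 3.14, 3.14, 3.14].

## Interface

Orientations are given as a 3x3 rotation matrix whose columns are the frame's x, y, z axes.
In Python, from cell import manip gives the robot as it stands.
- The arm moves only by the tool drive_tool, never from a script. Its argument "series" is a list of rows, each a list of 7 numbers: the finger opening in mm, from 0 to 85.4, then the shift along the tool's x, y, z in units of 250 mm (1.0 is 250 mm), then the turn, a rotation vector about the tool's x, y, z in units of 90 degrees (1.0 is 90 degrees). In form: [[fingers, dx, dy, dz, rx, ry, rz], ...]. A call has 1 to 5 rows; each row is the pose to reach, as a shift and turn from the pose commanded when the call began, along the tool's axes at that moment; what a row does not reach only later rows make up. A row lasts 1/8 s, in which the tool goes at most 62.5 mm and 10.7 degrees, less where a joint would pass 70% of its speed; a pose out of reach is approached as far as the arm can. A call with a number of a shift or a turn outside -1 to 1 is refused whole. A call with a gripper value outside its range is refused whole. The fingers move at their own pace and stop on an object; the grip force is fixed at half the most. Time passes only in rows, so rows that repeat a pose let the fingers close. It gives the time, the measured TCP pose, the force, the opening and the grip force at its end, in the units of the state.
- manip.state(): the state, without advancing time (a new reading comes with each control period).
- manip.capture(name): name is "scene" or "top"; returns a dict with "frame" (420x560x3 uint8, red, green, blue), "vertical_fov" (degrees; the focal length in pixels is half the picture's height over the tangent of half this angle, whatever the lens; pixels are square), "cx", "cy" (the principal point, pixels), "position" and "orientation" of the camera in the world. Camera axes: x right, y up, looking along -z (the intrinsics and any distortion apply to the point x, -y, -z); pixel columns grow to the right and rows downward; lengths in m; the calibration is good to about 2 mm. A picture is of the moment at which its call begins. There is no depth.
- manip.finish_job(): hands the job in; it is judged then, once.
The state is a dict: "clock": time; "joint_positions": joint angles; "qd": joint speeds; "effort": joint torques, N m; "ee_pos": TCP position; "eef_rot": TCP orientation; "force": force on the tool from outside, world axes, zero at the start; "ft_torque": the same for the moment, N m; "width": opening from 0.0 (shut) to 1.0 (fully open); "grasp_force": force on a finger pad.
Only numpy, scipy, OpenCV 4.12 (cv2) and the standard library are available. Lean on these libraries where they do the work, as an engineer would, in place of code of your own. Each camera call takes 0.05 s, during which the arm holds its last target. There are 200 camera calls.

## Working session

There is one attempt and no reset: what is moved stays moved. The work goes in short steps, Python scripts to look and compute and a tool call to move; the robot and the scene stay as the last step left them, time stands still between calls to the robot, and variables do not carry over. Pictures are saved under pics/ and viewed, at most 10 in all, crops included, and the job is handed in when it is done.

Besides the shell and the picture viewer there is one more tool, called after "Request:" as name(argument=value, ...) on one line, values as JSON. drive_tool: Moves the arm, as the interface text tells. Its arguments: {"type":"object","properties":{"series":{"type":"array"}},"required":["series"]}

```bash
mkdir -p pics; ls; python3 - <<'E'
from cell import manip
import cv2
for n in("scene","top"):
    c=manip.capture(n); cv2.imwrite(f"pics/{n}0.png",c["frame"][:,:,::-1])
    print({k:v for k,v in c.items() if k!="frame"})
print(manip.state())
E
```

```text
pics
{'vertical_fov': 42.530529328066834, 'cx': 290.1328477725671, 'cy': 209.82716719919122, 'position': array([ 1.35130608, -0.04593294,  1.41226463]), 'orientation': array([[ 0.08970053, -0.85058114,  0.5181366 ],
       [ 0.99592437,  0.07169008, -0.05472826],
       [ 0.00940557,  0.52093402,  0.85354513]])}
{'vertical_fov': 45.136050641520285, 'cx': 276.61621200042754, 'cy': 212.03793920335136, 'position': array([0.36522897, 0.00328433, 1.29433358]), 'orientation': array([[-2.92032376e-02,  9.88323428e-01, -1.49545886e-01],
       [-9.99563565e-01, -2.95411305e-02, -3.81091071e-05],
       [-4.45541865e-03,  1.49479506e-01,  9.88754786e-01]])}
{'clock': 0.1, 'joint_positions': array([-1.42211902e+00,  3.59440541e-01,  1.51136510e+00,  5.27423516e-06,
        1.27253662e+00, -1.15094232e-01]), 'qd': array([ 0.00022259, -0.00124199, -0.00362963,  0.0007004 , -0.00128656,
       -0.000367  ]), 'effort': array([ 3.43877468e-05, -5.28655171e+01, -2.79349136e+01, -2.24074302e-05,
        5.04252021e-03,  4.65857113e-05]), 'ee_pos': array([ 0.15633468, -0.5785999 ,  0.2291176 ]), 'eef_rot': array([[ 9.65413950e-01,  2.60721768e-01, -2.54184425e-04],
       [ 2.60721811e-01, -9.65412420e-01,  1.73105604e-03],
       [ 2.05931190e-04, -1.73745707e-03, -9.99998469e-01]]), 'force': array([0.25819416, 0.86115878, 0.75338915]), 'ft_torque': array([-0.04802604, -0.01945451,  0.00087818]), 'grasp_force': 0.0, 'width': 0.9994405073989963}
```

View pics/scene0.png

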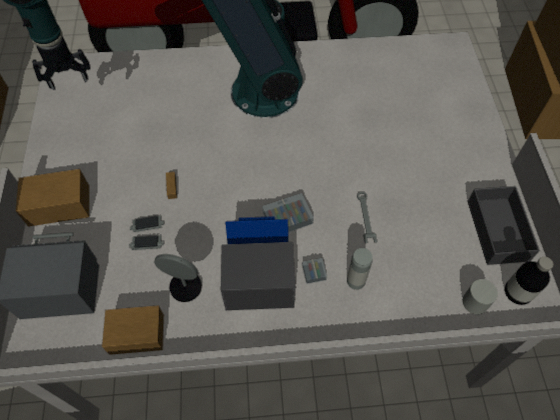

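View pics/top0.png

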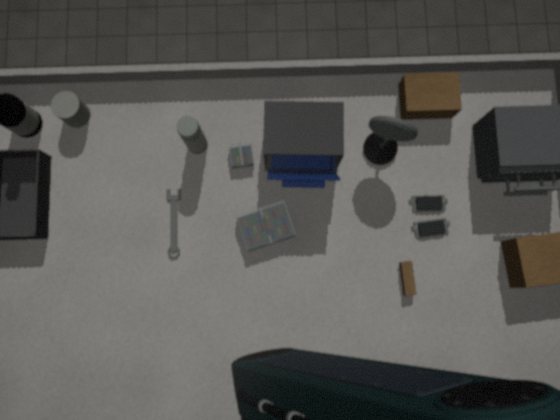

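Scene view: bin (blue) at (257,230), fuse box at (290,211). In the top view, where up is +x and right is -y, the housing roof spans (264-344,101-155), the lip is at (303,182) and the fuse box at (267,225). I'll take enlarged crops next.

```bash
cat > h.py <<'E'
from cell import manip
import cv2, numpy as np
def cap(n,name=None,box=None,s=1):
    c=manip.capture(n); f=c["frame"]
    if name:
        x0,y0,x1,y1=box or (0,0,560,420)
        cv2.imwrite(f"pics/{name}.png",cv2.convertScaleAbs(cv2.resize(f[y0:y1,x0:x1,::-1],None,fx=s,fy=s,interpolation=cv2.INTER_CUBIC),alpha=1.6))
    return c
def ray(c,u,v):
    F=210/np.tan(np.radians(c["vertical_fov"])/2)
    return c["orientation"]@np.array([(u-c["cx"])/F,-(v-c["cy"])/F,-1])
def plane(c,u,v,z):
    d=ray(c,u,v);p=c["position"]; return p+d*(z-p[2])/d[2]
def proj(c,P):
    F=210/np.tan(np.radians(c["vertical_fov"])/2)
    q=c["orientation"].T@(np.array(P)-c["position"])
    return c["cx"]+F*q[0]/-q[2], c["cy"]-F*q[1]/-q[2]
E
python3 - <<'E'
from h import *
cap("top","t1",(220,90,370,260),3.5 and 3)
cap("scene","s1",(200,180,340,310),4)
E
```

```text
(no output)
```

View pics/t1.png

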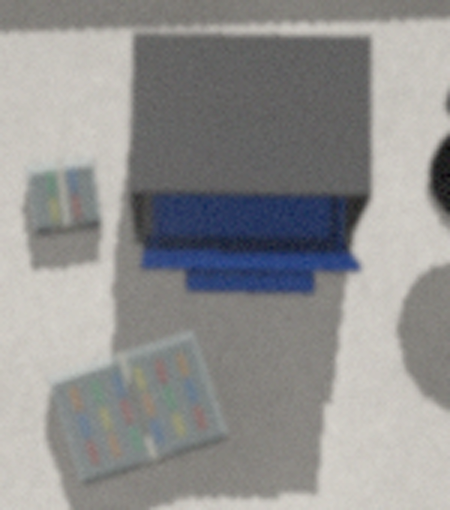

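View pics/s1.png

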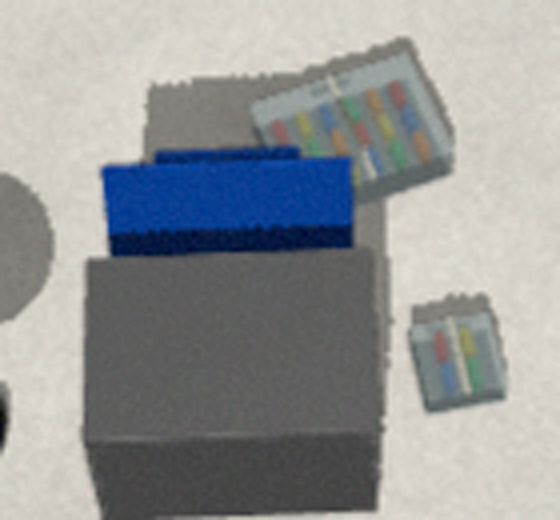

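The crops show these positions:
- **Top crop:** roof corners (134,36), (370,36), (370,194), (134,194). Lip edge (187,290)-(315,292). Box corners (50,384), (192,333), (227,435), (84,481).
- **Scene crop:** roof corners (87,260), (375,250), (380,432), (83,438). Box corners (250,100), (408,40), (452,158).

```bash
python3 - <<'E'
from h import *
np.set_printoptions(precision=4,suppress=True)
t=manip.capture("top");s=manip.capture("scene")
T=lambda u,v,z:plane(t,u/3+220-.33,v/3+90-.33,z)[:2]
S=lambda u,v,z:plane(s,u/4+200-.37,v/4+180-.37,z)[:2]
print("roofT",[T(*p,.141) for p in((134,36),(370,36),(370,194),(134,194))])
print("roofS",[S(*p,.141) for p in((87,260),(375,250),(380,432),(83,438))])
print("lipT",T(187,290,.125),T(315,292,.125),"lipS",S(155,152,.13),S(298,148,.13))
print("boxT",[T(*p,.04) for p in((50,384),(192,333),(227,435),(84,481))])
print("boxS",[S(*p,.04) for p in((250,100),(408,40),(452,158))])
print("small",[T(*p,.03) for p in((27,172),(95,164),(100,225),(33,232))])
# mirror
print("mirror foot",plane(t,380,148,0.01)[:2])
# box by mask: fine
E
```

```text
roofT [array([0.8069, 0.0249]), array([ 0.8011, -0.1628]), array([ 0.672 , -0.1565]), array([0.6776, 0.0282])]
roofS [array([ 0.672 , -0.1558]), array([0.6807, 0.0352]), array([0.8109, 0.0262]), array([ 0.7989, -0.1613])]
lipT [ 0.603  -0.0112] [ 0.5984 -0.1116] lipS [ 0.586  -0.1082] [ 0.5911 -0.0097]
boxT [array([0.5437, 0.1047]), array([ 0.5834, -0.0153]), array([ 0.4965, -0.0417]), array([0.4618, 0.078 ])]
boxS [array([ 0.4931, -0.0399]), array([0.4494, 0.0835]), array([0.5559, 0.1053])]
small [array([0.7299, 0.1221]), array([0.7352, 0.0635]), array([0.6812, 0.0603]), array([0.6768, 0.1178])]
mirror foot [ 0.7209 -0.2722]
```

```bash
cat >> h.py <<'E'
from scipy.spatial.transform import Rotation as Ro
def plan(x,y,z,yaw):
    st=manip.state(); R=st["eef_rot"]
    c,s=np.cos(yaw),np.sin(yaw)
    G=np.array([[c,s,0],[s,-c,0],[0,0,-1]])
    print("t",round(st["clock"],2),"at",st["ee_pos"].round(4),"F",st["force"].round(1))
    print("->",np.round(R.T@(np.array([x,y,z])-st["ee_pos"])/.25,3),np.round(Ro.from_matrix(R.T@G).as_rotvec()/(np.pi/2),3))
E
python3 -c "
from h import *
print(manip.tip_reach)
plan(.36,-.33,.23,-.044)
plan(.56,-.061,.23,-.044)"
```

```text
0.022
t 0.3 at [ 0.1564 -0.579   0.2296] F [-0.2 -0.4 -0.3]
-> [ 1.046e+00 -7.490e-01 -1.000e-03] [-0.     0.     0.196]
t 0.3 at [ 0.1564 -0.579   0.2296] F [-0.2 -0.4 -0.3]
-> [ 2.099 -1.579 -0.   ] [-0.     0.     0.196]
```

Request:
drive_tool(series=[[0, 0.2, -0.15, 0, 0, 0, 0.1], [0, 0.4, -0.3, 0, 0, 0, 0.195], [0, 0.6, -0.45, 0, 0, 0, 0.195], [0, 0.8, -0.6, 0, 0, 0, 0.195], [0, 1.0, -0.75, 0, 0, 0, 0.195]])

```text
clock: 0.92
ee_pos: [0.3499, -0.3315, 0.2301]
eef_rot: [[0.999, -0.043, 0.001], [-0.043, -0.999, -0.0], [0.001, 0.0, -1.0]]
force: [0.6, -0.8, -0.5]
width: 0.004
grasp_force: 0.0
```

```bash
python3 -c "
from h import *
plan(.565,-.061,.23,-.044)"
```

```text
t 0.93 at [ 0.3499 -0.3315  0.2301] F [ 0.6 -0.8 -0.5]
-> [ 0.813 -1.118  0.   ] [ 0.    -0.     0.001]
```

Request:
drive_tool(series=[[0, 0.2, -0.2, 0, 0, 0, 0], [0, 0.35, -0.4, 0, 0, 0, 0], [0, 0.5, -0.6, 0, 0, 0, 0], [0, 0.65, -0.8, 0, 0, 0, 0], [0, 0.75, -1.0, 0, 0, 0, 0]])

```text
clock: 1.55
ee_pos: [0.5478, -0.0909, 0.2301]
eef_rot: [[0.999, -0.043, 0.001], [-0.043, -0.999, -0.0], [0.001, 0.0, -1.0]]
force: [0.1, -0.7, 0.2]
width: -0.001
grasp_force: 0.0
```

```bash
python3 -c "
from h import *
plan(.565,-.061,.145,-.044)"
```

```text
t 1.55 at [ 0.5478 -0.0909  0.2301] F [ 0.1 -0.7  0.2]
-> [ 0.063 -0.123  0.34 ] [ 0.    -0.001  0.001]
```

Request:
drive_tool(series=[[0, 0, -0.1, 0.1, 0, 0, 0], [0, 0, -0.1, 0.25, 0, 0, 0], [0, 0, -0.1, 0.34, 0, 0, 0], [0, 0, -0.1, 0.34, 0, 0, 0]])

```text
clock: 2.05
ee_pos: [0.5457, -0.0669, 0.1433]
eef_rot: [[0.999, -0.042, -0.004], [-0.042, -0.999, 0.001], [-0.004, -0.001, -1.0]]
force: [-0.2, -0.9, -0.3]
width: 0.003
grasp_force: 0.0
```

Request:
drive_tool(series=[[0, 0.03, 0, 0, 0, 0, 0], [0, 0.06, 0, 0, 0, 0, 0], [0, 0.09, 0, 0, 0, 0, 0], [0, 0.12, 0, 0, 0, 0, 0], [0, 0.15, 0, 0, 0, 0, 0]])

```text
clock: 2.68
ee_pos: [0.5853, -0.0691, 0.145]
eef_rot: [[0.999, -0.043, 0.0], [-0.043, -0.999, 0.0], [0.0, -0.0, -1.0]]
force: [0.2, -0.2, -0.2]
width: -0.002
grasp_force: 0.0
```

Request:
drive_tool(series=[[0, 0.025, 0, 0, 0, 0, 0], [0, 0.05, 0, 0, 0, 0, 0], [0, 0.075, 0, 0, 0, 0, 0], [0, 0.1, 0, 0, 0, 0, 0], [0, 0.12, 0, 0, 0, 0, 0]])

```text
clock: 3.3
ee_pos: [0.6133, -0.0703, 0.1515]
eef_rot: [[0.999, -0.042, -0.001], [-0.042, -0.999, -0.001], [-0.001, 0.001, -1.0]]
force: [-21.3, 3.3, 58.7]
width: 0.002
grasp_force: 31.2
```

Request:
drive_tool(series=[[0, -0.02, 0, -0.04, 0, 0, 0], [0, -0.1, 0, -0.04, 0, 0, 0], [0, -0.2, 0, -0.04, 0, 0, 0], [0, -0.24, 0, -0.04, 0, 0, 0]])

```text
clock: 3.8
ee_pos: [0.5533, -0.0675, 0.1547]
eef_rot: [[0.999, -0.043, -0.001], [-0.043, -0.999, 0.0], [-0.001, -0.0, -1.0]]
force: [0.0, -0.7, 0.5]
width: 0.001
grasp_force: 0.0
```

```bash
python3 - <<'E'
from h import *
cap("scene","s2",(200,150,340,310),3.5)
cap("top","t2",(220,90,370,260),3)
plan(.57,-.061,.13,-.044)
E
python3 -c "
import cv2,numpy as np
a=cv2.imread('pics/s2.png');b=cv2.imread('pics/t2.png')
h=max(a.shape[0],b.shape[0]);f=lambda i:np.pad(i,((0,h-i.shape[0]),(0,0),(0,0)))
o=np.hstack([f(a),f(b)]);o=o[:,:];print(o.shape,a.shape);cv2.imwrite('pics/c2.png',cv2.resize(o,(800,int(800*h/o.shape[1]))))"
```

```text
t 3.9 at [ 0.5539 -0.0676  0.1548] F [ 0.1 -0.6  0.2]
-> [ 0.063 -0.029  0.099] [-0.     0.     0.001]
(560, 940, 3) (560, 490, 3)
```

View pics/c2.png

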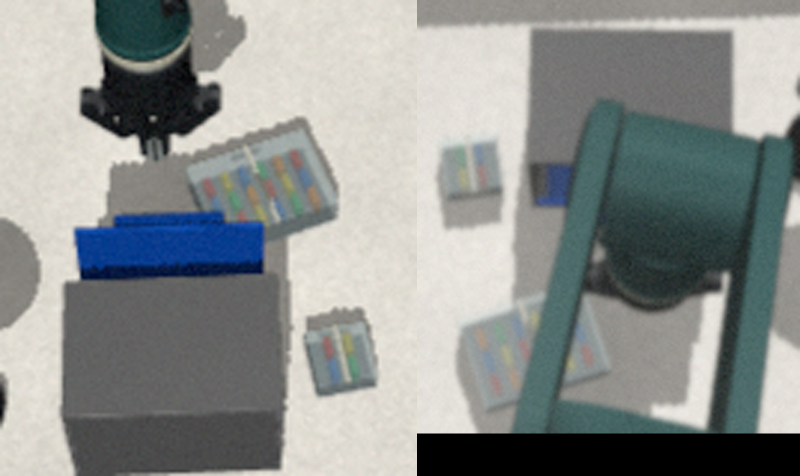

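Left (scene): closed fingertips at (155,157), in front of the lip edge at (115-222,213); box and neighbours are undisturbed. I'll work out the bin tilt from the lip edge ray.

```bash
python3 - <<'E'
from h import *
from scipy.optimize import brentq
s=manip.capture("scene")
p=manip.state()["ee_pos"]
print("tip proj",proj(s,p-[0,0,.022]),"seen",(252,202.7))
def lip(a):
    o=.144*np.sin(a)+.018*np.cos(a); return [.665-o,-.062+.044*o,.012+.144*np.cos(a)-.018*np.sin(a)]
for v in(217.3,221.4):
    a=brentq(lambda a:proj(s,lip(a))[1]-v,-.3,.7);print(a,np.round(lip(a),3))
E
```

```text
tip proj (np.float64(252.3407155297108), np.float64(206.4962357504156)) seen (252, 202.7)
0.3842668105913651 [ 0.594 -0.059  0.139]
0.2478878984621879 [ 0.612 -0.06   0.147]
```

```bash
python3 - <<'E'
from h import *
c=cap("scene","s3",(215,165,295,230),9)
p=manip.state()["ee_pos"]
for dx,dz in((0,0),(0,-.022),(.011,-.022),(-.011,-.022),(.011,.0)):
    u,v=proj(c,p+[dx,0,dz]);print(dx,dz,round((u-215)*9),round((v-165)*9))
E
```

```text
0 0 332 337
0 -0.022 336 375
0.011 -0.022 338 405
-0.011 -0.022 334 345
0.011 0.0 334 368
```

View pics/s3.png

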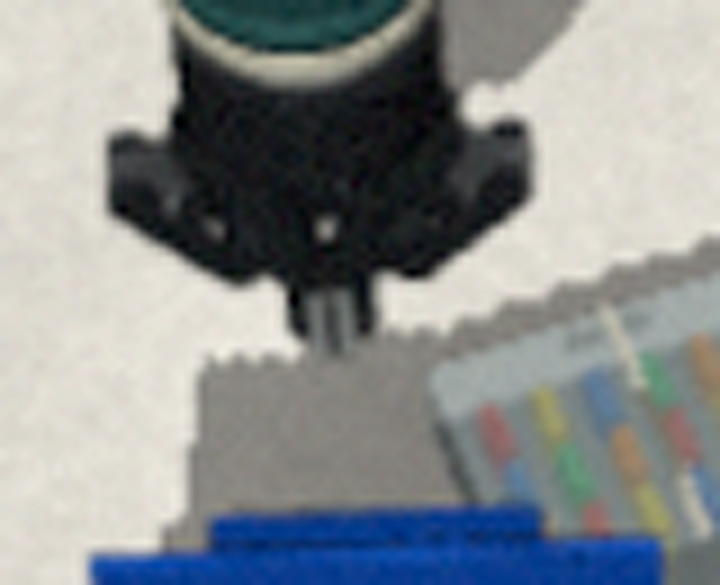

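The fingertips end at (335,352), higher than the given reach predicts (405), and the force was upward. So the tips probably rode on top of the lip. I'll go lower and push along the lip's arc.

Request:
drive_tool(series=[[0, 0.0, -0.03, 0.12, 0, 0, 0], [0, 0.05, -0.03, 0.12, 0, 0, 0], [0, 0.1, -0.03, 0.12, 0, 0, 0], [0, 0.14, -0.03, 0.12, 0, 0, 0]])

```text
clock: 4.5
ee_pos: [0.5925, -0.0623, 0.126]
eef_rot: [[0.999, -0.043, 0.003], [-0.043, -0.999, -0.0], [0.003, 0.0, -1.0]]
force: [-0.5, 0.0, 0.1]
width: -0.001
grasp_force: 0.0
```

Request:
drive_tool(series=[[0, 0.02, 0, -0.004, 0, 0, 0], [0, 0.04, 0, -0.008, 0, 0, 0], [0, 0.06, 0, -0.012, 0, 0, 0], [0, 0.08, 0, -0.016, 0, 0, 0]])

```text
clock: 5.0
ee_pos: [0.6092, -0.0626, 0.129]
eef_rot: [[0.999, -0.042, -0.002], [-0.042, -0.999, 0.0], [-0.002, -0.0, -1.0]]
force: [-4.2, 0.1, 2.3]
width: 0.002
grasp_force: 1.5
```

Request:
drive_tool(series=[[0, 0.02, 0, -0.004, 0, 0, 0], [0, 0.04, 0, -0.008, 0, 0, 0], [0, 0.06, 0, -0.01, 0, 0, 0], [0, 0.075, 0, -0.012, 0, 0, 0]])

```text
clock: 5.5
ee_pos: [0.6291, -0.0634, 0.1319]
eef_rot: [[0.999, -0.042, 0.0], [-0.042, -0.999, 0.0], [0.0, -0.0, -1.0]]
force: [-1.4, -0.7, 1.9]
width: 0.0
grasp_force: 1.1
```

Request:
drive_tool(series=[[0, 0.01, 0, -0.002, 0, 0, 0], [0, 0.02, 0, -0.002, 0, 0, 0], [0, 0.03, 0, -0.002, 0, 0, 0]])

```text
clock: 5.88
ee_pos: [0.6363, -0.0637, 0.1324]
eef_rot: [[0.999, -0.043, -0.0], [-0.043, -0.999, 0.0], [-0.0, -0.0, -1.0]]
force: [-2.0, -0.4, 1.1]
width: 0.001
grasp_force: 1.0
```

Request:
drive_tool(series=[[0, 0.008, 0, 0, 0, 0, 0], [0, 0.016, 0, 0, 0, 0, 0], [0, 0.016, 0, 0, 0, 0, 0]])

```text
clock: 6.25
ee_pos: [0.6386, -0.0638, 0.1323]
eef_rot: [[0.999, -0.042, -0.003], [-0.042, -0.999, 0.0], [-0.003, -0.0, -1.0]]
force: [-6.1, -0.2, 5.3]
width: -0.003
grasp_force: 3.2
```

Request:
drive_tool(series=[[0, 0.008, 0, 0, 0, 0, 0], [0, 0.016, 0, 0, 0, 0, 0], [0, 0.016, 0, 0, 0, 0, 0]])

```text
clock: 6.62
ee_pos: [0.6385, -0.0638, 0.1322]
eef_rot: [[0.999, -0.042, -0.011], [-0.042, -0.999, 0.001], [-0.011, -0.0, -1.0]]
force: [-16.7, 0.0, 13.9]
width: -0.002
grasp_force: 8.6
```

Stalled at x=0.6385 with the force rising, so the bin has reached its stop and is shut. Next I'll back off, rise and turn for the side push.

Request:
drive_tool(series=[[0, -0.1, 0, 0, 0, 0, 0], [0, -0.25, 0, 0, 0, 0, 0], [0, -0.4, 0, -0.15, 0, 0, 0], [45, -0.4, -0.2, -0.4, 0, 0, 0], [45, -0.4, -0.4, -0.4, 0, 0, -0.12]])

```text
clock: 7.25
ee_pos: [0.5514, 0.0397, 0.2362]
eef_rot: [[0.989, 0.145, 0.008], [0.145, -0.989, -0.001], [0.008, 0.002, -1.0]]
force: [0.9, 0.3, -0.0]
width: 0.419
grasp_force: 0.0
```

Request:
drive_tool(series=[[45, -0.05, -0.2, 0, 0, 0, -0.11], [45, -0.05, -0.35, 0, 0, 0, -0.22], [45, -0.05, -0.4, 0, 0, 0, -0.33], [45, -0.05, -0.4, 0, 0, 0, -0.44], [45, -0.05, -0.4, 0, 0, 0, -0.55]])

```text
clock: 7.88
ee_pos: [0.5224, 0.1379, 0.2326]
eef_rot: [[0.527, 0.85, 0.002], [0.85, -0.527, 0.0], [0.001, 0.001, -1.0]]
force: [-0.1, -0.5, 0.0]
width: 0.524
grasp_force: 0.0
```

Request:
drive_tool(series=[[45, 0, 0, 0, 0, 0, -0.11], [45, 0, 0, 0, 0, 0, -0.22], [45, 0, 0, 0, 0, 0, -0.33], [45, 0, 0, 0, 0, 0, -0.44], [45, 0, 0, 0, 0, 0, -0.54]])

```text
clock: 8.5
ee_pos: [0.5225, 0.1374, 0.2326]
eef_rot: [[-0.288, 0.958, 0.002], [0.958, 0.288, 0.0], [0.0, 0.002, -1.0]]
force: [-0.1, -0.3, -0.5]
width: 0.526
grasp_force: 0.0
```

```bash
python3 - <<'E'
from h import *
cap("scene","s4",(190,150,350,310),3.7)
# fingertip target 25mm beyond +y short side, along box axis, yaw .30
c=np.array([.5214,.0314]);ya=np.array([-.295,.955]);p=c+ya*(.065+.03);print(p)
plan(*p,.12,1.87)
E
```

```text
[0.493375 0.122125]
t 8.55 at [0.5224 0.1374 0.2326] F [ 0.5  0.6 -0.5]
-> [-0.024 -0.13   0.45 ] [ 0.001  0.    -0.001]
```

View pics/s4.png

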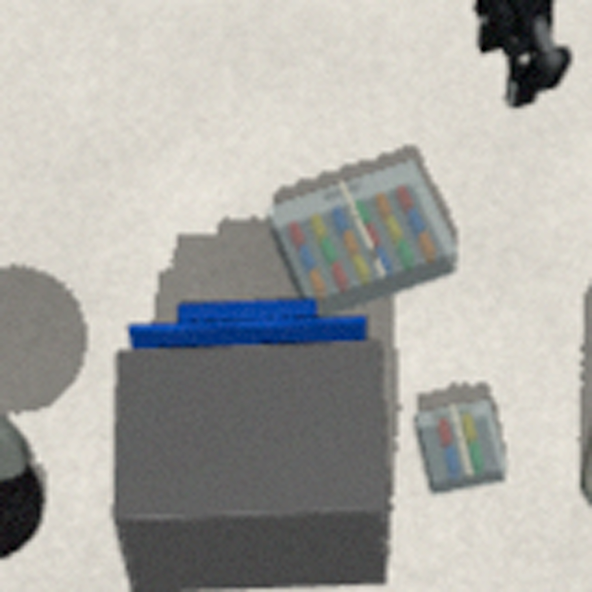

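The bin is upright: lip edge at (178,303)-(317,299), bin top at (130,325)-(367,317). Box corners are at (272,217), (416,150), (456,252) and (308,298).

```bash
python3 - <<'E'
from h import *
s=manip.capture("scene");np.set_printoptions(precision=4,suppress=True)
S=lambda u,v,z:plane(s,u/3.7+190-.37,v/3.7+150-.37,z)[:2]
print("lip",S(178,303,.161),S(317,299,.161))
print("bintop",S(130,325,.164),S(367,317,.164))
print("rooffront",S(116,350,.141),S(384,341,.141))
print("box",[S(*p,.04) for p in((272,217),(416,150),(456,252),(308,298))])
E
```

```text
lip [ 0.6471 -0.1101] [ 0.6523 -0.0107]
bintop [ 0.6638 -0.1445] [0.6716 0.0236]
rooffront [ 0.6707 -0.1569] [0.6797 0.0353]
box [array([ 0.5061, -0.0377]), array([0.4514, 0.0846]), array([0.5512, 0.1066]), array([ 0.5832, -0.0142])]
```

Request:
drive_tool(series=[[45, 0, -0.13, 0.1, 0, 0, 0], [45, 0, -0.13, 0.3, 0, 0, 0], [45, 0, -0.13, 0.5, 0, 0, 0], [45, 0, -0.13, 0.7, 0, 0, 0], [45, 0, -0.13, 0.75, 0, 0, 0]])

```text
clock: 9.22
ee_pos: [0.4886, 0.1278, 0.0426]
eef_rot: [[-0.28, 0.96, -0.005], [0.96, 0.28, -0.0], [0.001, -0.005, -1.0]]
force: [-0.5, 0.1, 0.1]
width: 0.527
grasp_force: 0.0
```

Request:
drive_tool(series=[[45, 0, 0, 0.03, 0, 0, 0], [45, 0, 0, 0.06, 0, 0, 0], [45, 0, 0, 0.06, 0, 0, 0]])

```text
clock: 9.6
ee_pos: [0.4913, 0.1282, 0.0306]
eef_rot: [[-0.282, 0.959, 0.001], [0.959, 0.282, 0.0], [-0.0, 0.002, -1.0]]
force: [0.0, -0.4, 0.6]
width: 0.526
grasp_force: 0.0
```

```bash
python3 - <<'E'
from h import *
c=cap("scene","s5",(230,150,350,250),6)
p=manip.state()["ee_pos"];R=manip.state()["eef_rot"]
for dy in(-.0225,.0225):
    for dz in(0,.022):
        u,v=proj(c,p+R@[0,dy,dz]);print(dy,dz,round((u-230)*6),round((v-150)*6))
plan(*p,1.87)
E
```

```text
-0.0225 0 508 276
-0.0225 0.022 506 299
0.0225 0 543 346
0.0225 0.022 541 369
t 9.65 at [0.4913 0.1282 0.0308] F [0.2 0.3 0.2]
-> [0. 0. 0.] [ 0.001  0.    -0.008]
```

View pics/s5.png

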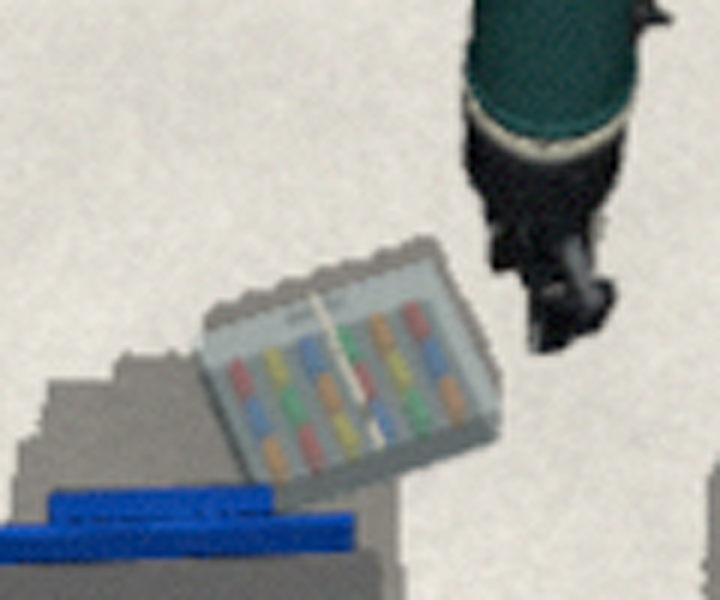

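The lowest fingertip appears at (545,352), against (541,369) predicted, so the partly open tips are shorter than nominal. I'll lower until they touch the shelf.

Request:
drive_tool(series=[[45, 0, 0, 0.015, 0, 0, 0], [45, 0, 0, 0.03, 0, 0, 0], [45, 0, 0, 0.03, 0, 0, 0]])

```text
clock: 10.02
ee_pos: [0.4903, 0.128, 0.0222]
eef_rot: [[-0.282, 0.959, -0.001], [0.959, 0.282, 0.0], [0.0, -0.001, -1.0]]
force: [-0.4, 0.3, 0.0]
width: 0.527
grasp_force: 0.0
```

Request:
drive_tool(series=[[45, 0, 0, 0.01, 0, 0, 0], [45, 0, 0, 0.02, 0, 0, 0], [45, 0, 0, 0.02, 0, 0, 0]])

```text
clock: 10.4
ee_pos: [0.4903, 0.128, 0.0172]
eef_rot: [[-0.282, 0.959, -0.0], [0.959, 0.282, 0.0], [0.0, -0.0, -1.0]]
force: [0.1, -0.4, -0.0]
width: 0.53
grasp_force: 0.0
```

Request:
drive_tool(series=[[45, -0.03, 0, 0.01, 0, 0, 0], [45, -0.06, 0, 0.01, 0, 0, 0], [45, -0.08, 0, 0.01, 0, 0, 0]])

```text
clock: 10.78
ee_pos: [0.4964, 0.1082, 0.0149]
eef_rot: [[-0.282, 0.959, 0.0], [0.959, 0.282, 0.0], [0.0, 0.0, -1.0]]
force: [-0.0, 0.7, 0.2]
width: 0.53
grasp_force: 0.0
```

Request:
drive_tool(series=[[45, -0.04, 0.005, 0, 0, 0, 0.02], [45, -0.08, 0.01, 0, 0, 0, 0.04], [45, -0.12, 0.015, 0, 0, 0, 0.06], [45, -0.16, 0.02, 0, 0, 0, 0.085], [45, -0.2, 0.025, 0, 0, 0, 0.11]])

```text
clock: 11.4
ee_pos: [0.5166, 0.0621, 0.0149]
eef_rot: [[-0.111, 0.994, 0.0], [0.994, 0.111, 0.0], [0.0, 0.0, -1.0]]
force: [-0.8, 2.0, -0.9]
width: 0.525
grasp_force: 0.8
```

```bash
python3 - <<'E'
from h import *
plan(.535,.017,.016,1.524)
E
```

```text
t 11.4 at [0.5166 0.0621 0.0149] F [-0.8  2.  -0.9]
-> [-0.187  0.053 -0.004] [ 0.  -0.   0.1]
```

Request:
drive_tool(series=[[45, -0.03, 0.008, 0, 0, 0, 0.02], [45, -0.06, 0.016, 0, 0, 0, 0.04], [45, -0.09, 0.024, 0, 0, 0, 0.06], [45, -0.12, 0.032, 0, 0, 0, 0.08], [45, -0.14, 0.04, 0, 0, 0, 0.1]])

```text
clock: 12.02
ee_pos: [0.5304, 0.0286, 0.0149]
eef_rot: [[0.046, 0.999, -0.0], [0.999, -0.046, 0.0], [0.0, -0.0, -1.0]]
force: [0.3, 1.8, 0.6]
width: 0.525
grasp_force: 0.9
```

```bash
python3 - <<'E'
from h import *
c=cap("scene","s6",(200,150,340,250),5)
plan(.535,.017,.016,1.524)
E
```

```text
t 12.07 at [0.5309 0.0281 0.015 ] F [-0.  -0.2  0.5]
-> [-0.044  0.018 -0.004] [ 0.  0. -0.]
```

View pics/s6.png

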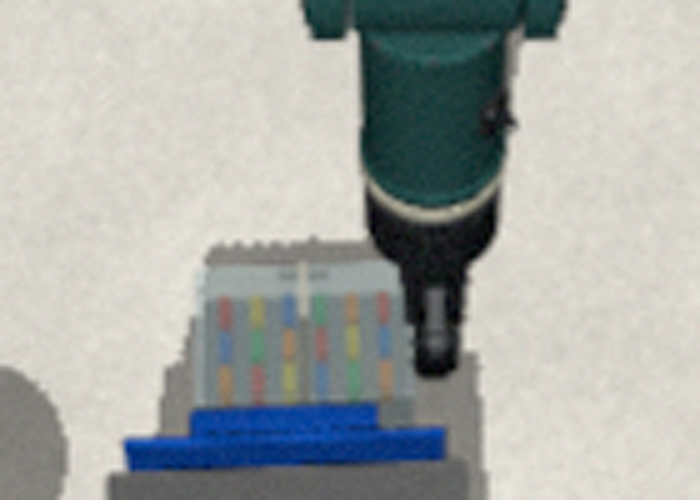

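The box is now square to the bin: back edge (207,265)-(402,264), left edge down to (195,400), right edge down to (413,400).

```bash
python3 - <<'E'
from h import *
s=manip.capture("scene");np.set_printoptions(precision=4,suppress=True)
S=lambda u,v,z:plane(s,u/5+200-.4,v/5+150-.4,z)[:2]
print([S(*p,.04) for p in((207,265),(402,264),(195,400),(413,400))])
print("lip",S(190,410,.161),S(378,405,.161))
E
```

```text
[array([ 0.4806, -0.1026]), array([0.4897, 0.0141]), array([ 0.5729, -0.1135]), array([0.5836, 0.013 ])]
lip [ 0.6473 -0.1104] [ 0.6527 -0.011 ]
```

Request:
drive_tool(series=[[45, -0.012, 0, 0, 0, 0, 0], [45, -0.022, 0, 0, 0, 0, 0], [45, -0.03, 0, 0, 0, 0, 0], [45, -0.03, 0, 0, 0, 0, 0]])

```text
clock: 12.62
ee_pos: [0.5298, 0.0214, 0.0149]
eef_rot: [[0.043, 0.999, -0.0], [0.999, -0.043, -0.0], [-0.0, -0.0, -1.0]]
force: [0.3, 1.3, -0.2]
width: 0.527
grasp_force: 0.4
```

Request:
drive_tool(series=[[45, 0.04, 0, 0, 0, 0, 0], [45, 0.1, 0, 0, 0, 0, 0], [45, 0.1, 0, -0.2, 0, 0, 0], [45, 0.1, 0, -0.4, 0, 0, 0.1], [70, 0.1, -0.1, -0.4, 0, 0, 0.2]])

```text
clock: 13.25
ee_pos: [0.5111, 0.0484, 0.119]
eef_rot: [[0.354, 0.935, 0.011], [0.935, -0.354, -0.0], [0.003, 0.01, -1.0]]
force: [-1.0, -0.5, -0.1]
width: 0.719
grasp_force: 0.0
```

Request:
drive_tool(series=[[70, 0, 0, 0, 0, 0, 0.11], [70, 0, 0, 0, 0, 0, 0.22], [70, 0, 0, 0, 0, 0, 0.33], [70, 0, 0, 0, 0, 0, 0.44], [70, 0, 0, 0, 0, 0, 0.55]])

```text
clock: 13.88
ee_pos: [0.5058, 0.0486, 0.1149]
eef_rot: [[0.941, 0.338, -0.0], [0.338, -0.941, 0.0], [-0.0, -0.0, -1.0]]
force: [0.9, 1.1, 0.4]
width: 0.817
grasp_force: 0.0
```

```bash
python3 - <<'E'
from h import *
plan(.452,-.051,.115,-.047)
E
```

```text
t 13.88 at [0.5058 0.0486 0.1149] F [0.9 1.1 0.4]
-> [-0.337  0.302 -0.   ] [-0.     0.     0.249]
```

Request:
drive_tool(series=[[70, -0.14, 0.1, 0, 0, 0, 0.1], [70, -0.28, 0.22, 0, 0, 0, 0.2], [70, -0.335, 0.3, 0, 0, 0, 0.25], [70, -0.335, 0.3, 0, 0, 0, 0.25]])

```text
clock: 14.38
ee_pos: [0.4527, -0.0519, 0.115]
eef_rot: [[0.999, -0.045, 0.0], [-0.045, -0.999, -0.0], [0.0, 0.0, -1.0]]
force: [0.8, 1.1, -0.3]
width: 0.817
grasp_force: 0.0
```

Request:
drive_tool(series=[[70, 0, 0, 0.15, 0, 0, 0], [70, 0, 0, 0.3, 0, 0, 0], [70, 0, 0, 0.37, 0, 0, 0], [70, 0, 0, 0.39, 0, 0, 0], [70, 0, 0, 0.39, 0, 0, 0]])

```text
clock: 15.0
ee_pos: [0.4534, -0.0508, 0.0175]
eef_rot: [[0.999, -0.042, 0.0], [-0.042, -0.999, 0.0], [-0.0, -0.0, -1.0]]
force: [-1.1, 0.5, 0.7]
width: 0.819
grasp_force: 0.0
```

```bash
python3 - <<'E'
from h import *
plan(.620-.0585,-.059+.047*.0585,.0175,-.047)
E
```

```text
t 15.0 at [ 0.4534 -0.0508  0.0175] F [-1.1  0.5  0.7]
-> [ 0.433  0.004 -0.   ] [-0.     0.     0.003]
```

Request:
drive_tool(series=[[70, 0.04, 0, 0.012, 0, 0, 0], [70, 0.07, 0, 0.012, 0, 0, 0], [70, 0.1, 0, 0.012, 0, 0, 0], [70, 0.13, 0, 0.012, 0, 0, 0], [70, 0.16, 0, 0.012, 0, 0, 0]])

```text
clock: 15.62
ee_pos: [0.4926, -0.0531, 0.0144]
eef_rot: [[0.999, -0.044, -0.001], [-0.044, -0.999, 0.0], [-0.001, -0.0, -1.0]]
force: [-3.2, 0.1, 3.3]
width: 0.818
grasp_force: 2.0
```

Request:
drive_tool(series=[[70, 0.03, 0, 0, 0, 0, 0], [70, 0.06, 0, 0, 0, 0, 0], [70, 0.09, 0, 0, 0, 0, 0], [70, 0.12, 0, 0, 0, 0, 0], [70, 0.14, 0, 0, 0, 0, 0]])

```text
clock: 16.25
ee_pos: [0.5289, -0.0549, 0.0144]
eef_rot: [[0.999, -0.044, 0.001], [-0.044, -0.999, -0.0], [0.001, 0.0, -1.0]]
force: [-2.9, 0.2, 1.8]
width: 0.821
grasp_force: 1.5
```

```bash
python3 - <<'E'
from h import *
c=cap("scene","s7",(200,150,340,250),5)
plan(.620-.0585,-.059+.047*.0585,.0145,-.047)
E
```

```text
t 16.3 at [ 0.5296 -0.055   0.0145] F [-0.8  0.3 -0.6]
-> [ 0.128 -0.001  0.   ] [ 0.    -0.001  0.002]
```

View pics/s7.png

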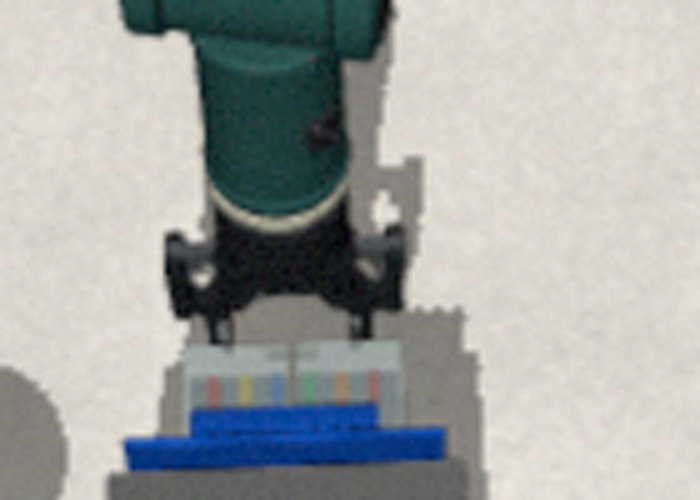

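Both fingers sit on the long side. The box's back edge runs (186,347)-(401,342) and the lip (190,410)-(378,405).

```bash
python3 - <<'E'
from h import *
s=manip.capture("scene");np.set_printoptions(precision=4,suppress=True)
S=lambda u,v,z:plane(s,u/5+200-.4,v/5+150-.4,z)[:2]
a,b=S(186,347,.04),S(401,342,.04);m=(a+b)/2
print(a,b,m,"strap",S(293,348,.04),S(184,400,.04),S(405,400,.04))
l,r=S(190,410,.161),S(378,405,.161);L=(l+r)/2
n=np.array([np.cos(.047),-np.sin(.047)]);y=np.array([-n[1],n[0]])
print("lateral offset of box from bin mid",(m-L)@y, "bin corners mid",((S(127,441,.164)+S(445,430,.164))/2-L)@y)
F=L+.018*n; print("foot",F,"gap to go",(F-m)@n-.095)
E
```

```text
[ 0.5366 -0.1173] [0.5439 0.0091] [ 0.5402 -0.0541] strap [ 0.5426 -0.0546] [ 0.5723 -0.1199] [0.5832 0.0083]
lateral offset of box from bin mid 0.0014316021465035152 bin corners mid 0.0010985533812629654
foot [ 0.668  -0.0616] gap to go 0.032978672126179887
```

Request:
drive_tool(series=[[70, 0.03, 0, 0, 0, 0, 0], [70, 0.055, 0, 0, 0, 0, 0], [70, 0.08, 0, 0, 0, 0, 0], [70, 0.1, 0, 0, 0, 0, 0], [70, 0.11, 0, 0, 0, 0, 0]])

```text
clock: 16.98
ee_pos: [0.5557, -0.056, 0.0144]
eef_rot: [[0.999, -0.043, 0.0], [-0.043, -0.999, 0.0], [0.0, -0.0, -1.0]]
force: [-2.9, -0.3, 2.5]
width: 0.82
grasp_force: 1.5
```

Request:
drive_tool(series=[[70, 0.008, 0, 0, 0, 0, 0], [70, 0.016, 0, 0, 0, 0, 0], [70, 0.016, 0, 0, 0, 0, 0]])

```text
clock: 17.35
ee_pos: [0.5599, -0.0562, 0.0145]
eef_rot: [[0.999, -0.044, 0.001], [-0.044, -0.999, 0.0], [0.001, -0.0, -1.0]]
force: [-1.1, -0.1, -0.9]
width: 0.818
grasp_force: 0.5
```

Request:
drive_tool(series=[[70, 0.008, 0, 0, 0, 0, 0], [70, 0.012, 0, 0, 0, 0, 0], [70, 0.012, 0, 0, 0, 0, 0]])

```text
clock: 17.73
ee_pos: [0.5618, -0.0562, 0.0144]
eef_rot: [[0.999, -0.044, -0.001], [-0.044, -0.999, 0.0], [-0.001, -0.0, -1.0]]
force: [-4.0, 0.1, 3.3]
width: 0.817
grasp_force: 2.3
```

Request:
drive_tool(series=[[70, 0.006, 0, 0, 0, 0, 0], [70, 0.012, 0, 0, 0, 0, 0], [70, 0.012, 0, 0, 0, 0, 0]])

```text
clock: 18.1
ee_pos: [0.5618, -0.0561, 0.0141]
eef_rot: [[0.999, -0.043, -0.006], [-0.043, -0.999, 0.001], [-0.006, -0.001, -1.0]]
force: [-11.0, -0.9, 7.7]
width: 0.82
grasp_force: 5.4
```

Request:
drive_tool(series=[[70, 0.006, 0, 0, 0, 0, 0], [70, 0.008, 0, 0, 0, 0, 0], [70, 0.008, 0, 0, 0, 0, 0]])

```text
clock: 18.48
ee_pos: [0.5617, -0.056, 0.0139]
eef_rot: [[0.999, -0.043, -0.01], [-0.043, -0.999, 0.001], [-0.01, -0.001, -1.0]]
force: [-15.1, -1.4, 11.4]
width: 0.817
grasp_force: 7.5
```

Stalled with force rising, so the box is seated against the foot. Now I'll back straight off and rise.

Request:
drive_tool(series=[[70, -0.02, 0, 0, 0, 0, 0], [70, -0.06, 0, 0, 0, 0, 0], [70, -0.16, 0, 0, 0, 0, 0], [70, -0.24, 0, 0, 0, 0, 0], [70, -0.24, 0, -0.2, 0, 0, 0]])

```text
clock: 19.1
ee_pos: [0.5032, -0.0531, 0.0622]
eef_rot: [[0.999, -0.044, -0.007], [-0.044, -0.999, 0.002], [-0.008, -0.002, -1.0]]
force: [1.0, -0.5, -0.4]
width: 0.817
grasp_force: 0.0
```

Request:
drive_tool(series=[[70, 0, 0, -0.25, 0, 0, 0], [70, -0.1, 0, -0.5, 0, 0, 0], [70, -0.2, 0, -0.6, 0, 0, 0], [70, -0.2, 0, -0.6, 0, 0, 0]])

```text
clock: 19.6
ee_pos: [0.4582, -0.052, 0.2169]
eef_rot: [[0.999, -0.044, 0.006], [-0.044, -0.999, -0.001], [0.006, 0.001, -1.0]]
force: [0.7, -0.8, 0.1]
width: 0.823
grasp_force: 0.0
```

```bash
python3 - <<'E'
from h import *
np.set_printoptions(precision=4,suppress=True)
s=manip.capture("scene");f=s["frame"].astype(int)
m=((f[:,:,2]>2*f[:,:,0]+15)&(f[:,:,2]>1.5*f[:,:,1])).astype(np.uint8)
n,_,st,_=cv2.connectedComponentsWithStats(m);i=1+st[1:,4].argmax();print("blue",st[i])
o=cv2.imread("pics/s4.png")  # shut reference
# box back edge: luminance profile, columns either side
g=cv2.cvtColor(s["frame"],cv2.COLOR_RGB2GRAY)
for u in(242,250,265,272): print(u,g[214:234,u])
print("row228",g[228,230:290])
for P in((.573-.0005,-.057,.04),(.575,.008,.04),(.569,-.122,.04)): print(np.round(proj(s,P),1))
E
```

```text
blue [225 231  64  13 584]
242 [ 80  82  82  81  82  82  80  80  81  80  83  80  79  83  77  95 101  75
  47  42]
250 [ 79  77  79  80  81  79  78  79  77  79  80  79  79  80  85  96 101  69
  39  40]
265 [ 76  77  77  75  78  75  78  78  76  77  76  76  76  72  95 101  73  48
  39  40]
272 [ 77  77  80  79  80  77  77  75  74  77  76  77  78  73  91 100  75  46
  38  39]
row228 [133 132 117  80  81  80  80  81  76  76  77  79  77  76  76  77  77  79
  80  81  85  85  84  84  85  87  88  82  76  83  93  92  91  93  91  95
  94  93  92  91  90  91  91  91  93  91  92  94  94  93  84  74  79  78
  81  81  79  75  78  77]
[258.  228.1]
[280.3 227.2]
[235.6 228.7]
```

```bash
python3 -c "
from cell import manip
print(manip.finish_job())"
```

```text
the job is handed in; nothing more can be done
None
```

I pushed the bin shut, then slid the fuse box until its long side was flush against the foot of the bin's front, about 1 mm off centre, and handed the job in at about 20 s. On the first try the fingertips rode on top of the lip (about 60 N at the wrist), so I backed off and pushed again from lower down.

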